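Take the seal ring out of the clamshell clamp fixture

ROBOT

A 6-joint arm with a two-finger parallel gripper is mounted at the origin on a cart in front of the work surface, level with it; the furniture and walls round the work are solid. World frame = base frame: x ahead of the robot, y to its left, z up, the work surface at z = 0. Lengths are in m, angles in rad, forces in N, time in s.
With the tool pointing down it reaches from about 0.375 to 0.9 m from the base axis. Payload 3.1 kg.
Tool frame: the origin (TCP) lies on the centre line of the jaws, within the pads' length; the fingertips stand 25 mm ahead of it and the grasp point (between the pads) lies 6 mm ahead of it (robot.nose_length is the y of the fingertips in the tool frame, in m); y points along the fingers, z is the direction in which the jaws open and shut, and the axes are right-handed (so a half turn about y gives the same grasp; the last joint's range is limited). The gripper opens to 87 mm and grips with 3 to 60 N. Pads are 19 mm wide; open, the fingers measure 117 mm over their backs; the gripper's body (75 mm by 190 mm) begins 51 mm behind the grasp point.
Start: joints at [0.959, 0.527, 1.433, -0, 1.181, -0.178], TCP at [0.263, 0.567, 0.248] pointing down, gripper open.
Joint ranges: [-3.08, 3.08], [-0.75, 2.2], [0.22, 2.44], [-1.43, 4.57], [0, 2.65], [-2.85, 2.85]. Speed limits (rad/s): [2.79, 2.79, 3.14, 3.14, 3.14, 3.14].

INTERFACE

Orientations are given as a unit quaternion [x, y, z, w].
In Python, from rig import robot, eyes, ticket gives the robot as it stands.
- The arm moves only by the tool play_rows, never from a script. Its argument "series" is a list of rows, each a list of 7 numbers: the opening, from 0 (shut) to 1 (fully open), then the shift along the tool's x, y, z scaled (see below), then the turn, a rotation vector about the tool's x, y, z scaled (see below). In form: [[claw, dx, dy, dz, ax, ay, az], ...]. A call has 1 to 12 rows; each row shifts and turns the commanded pose from where the row before left it, along the tool's axes as they then stand; what a row does not reach is not made up. The controller multiplies each number of a shift by 100 mm and each number of a turn by 180 degrees. A row lasts 1/12 s, in which the tool goes at most 41.7 mm and 7.16 degrees, less where a joint would pass 70% of its speed; a pose out of reach is approached as far as the arm can. A call with a number of a shift or a turn outside -1 to 1 is refused whole. A call with a gripper value outside its range is refused whole. The fingers move at their own pace and stop on an object; "grip_force" is the grip in N (left out, the last holds). Time passes only in rows, so rows that do not move let the fingers close. It gives the time, the measured TCP pose, the force and the opening at its end, in the units of the state.
- robot.get_obs(): the state, without advancing time (a new reading comes with each control period).
- eyes.camera(name): name is "side" or "top" or "wrist"; returns the picture (480x640x3 uint8, red, green, blue); there is no depth.
- eyes.camera_params(name): a dict with "K" (3x3 intrinsics, pixels), "rvec" (rotation vector, rad) and "tvec" (3), from world to camera coordinates, as OpenCV has them. Camera axes: x right, y down, z forward; pixel columns grow to the right and rows downward; lengths in m; the calibration is good to about 2 mm. The wrist camera is an equidistant fisheye: a pixel r from the principal point sees the ray r / f radians off the axis. A picture is of the moment at which its call begins: read the wrist's pose just before it. camera_params takes no time and is no camera call; for the wrist camera it gives the pose at the moment of the call.
- ticket.hand_in(): hands the job in, once; it reports no verdict.
The state is a dict: "time": time; "q": joint angles; "joint_velocities": joint speeds; "joint_torque": joint torques, N m; "position": TCP position; "tool_rot": TCP orientation; "ft_force": force on the tool from outside, world axes, zero at the start; "moment": the same for the moment, N m; "grip_width": finger opening in m.
Only numpy, scipy, OpenCV 4.12 (cv2) and the standard library are available. Lean on these libraries where they do the work, as an engineer would, in place of code of your own. Each camera call takes 0.05 s, during which the arm holds its last target.

TASK

Swing the lid of the clamshell clamp fixture up and back past vertical so that it stays open by itself, then lift the seal ring off its pedestal inside the fixture and lay it flat in the shallow steel tray, leaving the lid open. The similar ring lying loose on the desk is a spare and is not the one wanted.

Things in the scene. Friction and masses are not known exactly. Their poses are not given: they have to be found in the camera images.
- fixture: The clamshell clamp fixture, dark steel with a grey lid, fixed to the desk. Origin: centre of its underside; x points from the knob side to the hinge, y along the hinge, z up. Base plate 140 x 120 x 16 mm (x, y, z); lid plate 104 x 110 x 10 mm, its middle 62 mm up when closed. The hinge axis is at x = +58 mm, 62 mm up. A pedestal for the ring is at x = -10 mm, y = 0.
- lid_knob (a point): Centre of the black ball knob (24 mm diameter) on a 9 mm thick stem, 45 mm in front of the lid plate's front edge and 163 mm from the hinge axis. With the lid closed it is 62 mm above the desk, 35 mm in front of the base plate, free on all sides. Its axes turn with the lid; closed they are the fixture's: x from knob to hinge, y along the hinge, z up.
- clamp_lid (a joint): Hinge angle of the lid, rad: 0 closed, 1.57 upright, 2.0 leaning back on its stop. As it grows the knob rises and swings over towards the hinge side. The lid (about 0.25 kg) turns freely: let go short of upright it falls shut, past upright it falls back onto the stop and stays.
- ring_centre (a point): Centre (half-way up) of the loose steel seal ring: 44 mm outside, 24 mm inside diameter, 18 mm high, z its axis. At first it lies under the lid on a pedestal 34 mm in diameter whose top is 20 mm above the base plate, 36 mm above the desk. A boss 20 mm in diameter, 8 mm high, stands inside it, so lift straight up first. A like spare ring lies on the bare desk.
- tray_centre (a point): Centre of the inner floor of the shallow square dark steel tray, fixed to the desk: 140 x 140 mm outside, 130 x 130 mm inside, floor 4 mm above the desk, rim 4 mm above the floor. x and y run along its sides, z up.

How it is judged:
On the way, in this order (a step that is already met when the one before it is completed fails the run):
1. the lid has been swung past vertical and leans back open (hinge angle over 1.75 rad) (value of joint clamp_lid above 1.75 rad), for 0.3 s.
2. the seal ring has been lifted clear of the boss on its pedestal with the lid open (height (world z) of ring_centre above 0.06 m and value of joint clamp_lid above 1.75 rad), for 0.1 s.
At the end, for the whole second after the job is handed in: The lid stands open, leaning back past vertical (over 1.75 rad), and the seal ring from the fixture lies flat (within 10 degrees) on the floor of the tray, wholly inside its rim (centre within 45 mm of the tray's centre along each side) (value of joint clamp_lid above 1.75 rad and x of ring_centre in the frame of tray_centre between -0.045 and 0.045 m and y of ring_centre in the frame of tray_centre between -0.045 and 0.045 m and z of ring_centre in the frame of tray_centre below 0.013 m and angle between ring_centre's own z axis and vertical below 0.17 rad); the robot touches nothing.
It also fails if it takes over 58 s, if anything falls off the work surface, if the arm or the gripper's body presses on something with over 40 N, if the wrist force passes 120 N, or if a joint passes its speed limit or range.

## Working session

There is one attempt and no reset: what is moved stays moved. The work goes in short steps, Python scripts to look and compute and a tool call to move; the robot and the scene stay as the last step left them, time stands still between calls to the robot, and variables do not carry over. Pictures are saved under pics/ and viewed, and the job is handed in when it is done.

Besides the shell and the picture viewer there is one more tool, called as name(argument=value, ...), one argument or row to a line, values as JSON. play_rows: Moves the arm, as the interface text tells. Its arguments: {"type":"object","properties":{"series":{"type":"array","items":{"type":"array","items":{"type":"number"}}},"grip_force":{"type":"number"}},"required":["series"]}

```bash
ls; mkdir -p pics; python3 - <<'E'
from rig import robot, eyes, ticket
import cv2
print(robot.get_obs())
for n in ("side","top","wrist"):
    p=eyes.camera_params(n); print(n,p)
    cv2.imwrite(f"pics/{n}0.png",eyes.camera(n)[:,:,::-1])
E
```

```text
pics
{'time': 0.0, 'q': array([ 9.58510232e-01,  5.28467944e-01,  1.43388647e+00, -2.86796090e-06,
        1.18139333e+00, -1.78480355e-01]), 'joint_velocities': array([-6.11565814e-04,  5.17372173e-04,  3.96967733e-04,  2.47647580e-05,
        3.63756529e-04, -2.02881528e-04]), 'joint_torque': array([ 5.49205542e-04, -4.40044534e+01, -1.76595086e+01,  6.31902739e-02,
        5.81898505e-02, -1.56964766e-04]), 'position': array([0.26227511, 0.56656684, 0.24657552]), 'tool_rot': array([ 0.69124151, -0.15246583,  0.15188062, -0.68983448]), 'ft_force': array([ 0.5460447 , -1.09264394, -0.3510795 ]), 'moment': array([-0.06213079,  0.00930042, -0.0049337 ]), 'grip_width': 0.08695456835654114}
side {'K': array([[589.3692881 ,   0.        , 314.40178814],
       [  0.        , 589.3692881 , 242.78590207],
       [  0.        ,   0.        ,   1.        ]]), 'rvec': array([ 1.9143643 , -0.28375834,  0.19655422]), 'tvec': array([-0.51057984,  0.14824214,  0.69532954])}
top {'K': array([[588.91216378,   0.        , 318.91550045],
       [  0.        , 588.91216378, 232.84136468],
       [  0.        ,   0.        ,   1.        ]]), 'rvec': array([ 2.13647286, -2.16984599,  0.13128655]), 'tvec': array([0.03428472, 0.55148095, 1.03862432])}
wrist {'K': array([[371.64829954,   0.        , 316.93455727],
       [  0.        , 371.64829954, 244.23735973],
       [  0.        ,   0.        ,   1.        ]]), 'rvec': array([-2.45664492, -1.57280114, -0.20158173]), 'tvec': array([-0.6239651 , -0.03126213,  0.39003361])}
```

View pics/side0.png

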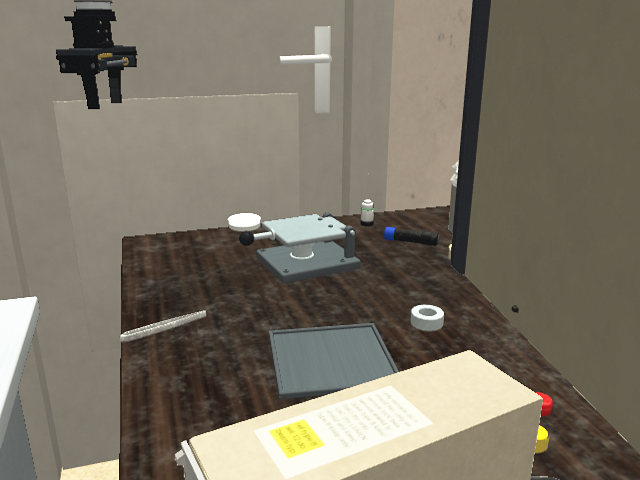

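View pics/top0.png

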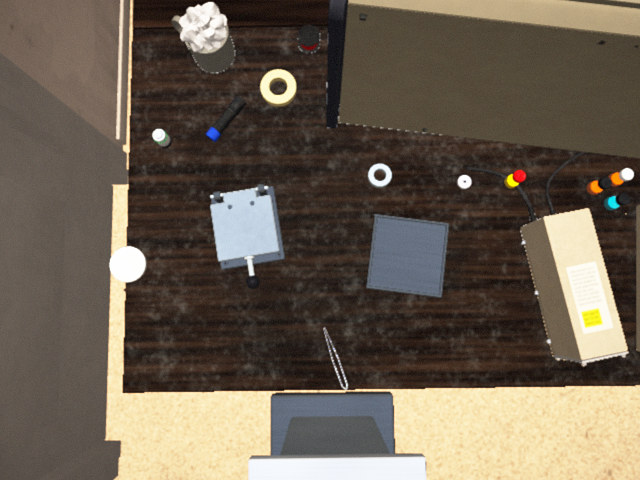

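View pics/wrist0.png

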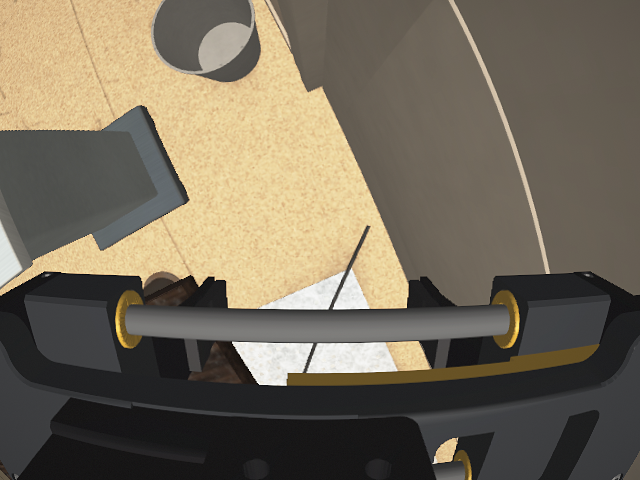

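The side view shows the closed fixture (knob at ~(246,238)), the tray at ~(330,360) and the spare ring at (427,318). In the top view the lid is at ~(245,227), knob (253,282), tray (408,256) and spare (380,175).

```bash
cat > h.py <<'E'
import numpy as np, cv2
from scipy.spatial.transform import Rotation as R
from rig import robot, eyes, ticket
def cam(n):
    p=eyes.camera_params(n); return p['K'],R.from_rotvec(p['rvec']).as_matrix(),p['tvec']
def ray(n,uv):
    K,Rm,t=cam(n); d=np.linalg.inv(K)@np.array([uv[0],uv[1],1.]); return -Rm.T@t, Rm.T@d
def onz(n,uv,z):
    o,d=ray(n,uv); return o+d*(z-o[2])/d[2]
def proj(n,X):
    K,Rm,t=cam(n); return cv2.projectPoints(np.float64([X]),cv2.Rodrigues(Rm)[0],t,K,None)[0].ravel()
def tri(uv1,uv2):
    o1,d1=ray('side',uv1);o2,d2=ray('top',uv2)
    s=np.linalg.lstsq(np.c_[d1,-d2],o2-o1,rcond=None)[0]
    a,b=o1+d1*s[0],o2+d2*s[1]; return (a+b)/2,np.linalg.norm(a-b)
def state():
    o=robot.get_obs(); return o['time'],o['position'],R.from_quat(o['tool_rot']).as_matrix(),o
E
python3 - <<'E'
from h import *
np.set_printoptions(precision=4,suppress=True)
print(proj('top',[.262,.567,.247]),proj('side',[.262,.567,.247]))
print(R.from_quat(robot.get_obs()['tool_rot']).as_matrix())
top=cv2.imread('pics/top0.png')
hsv=cv2.cvtColor(top,cv2.COLOR_BGR2HSV)
crop=cv2.resize(top[170:310,190:460],None,fx=2.9,fy=2.9,interpolation=cv2.INTER_CUBIC); cv2.imwrite('pics/tc.png',crop)
s=cv2.imread('pics/side0.png');cv2.imwrite('pics/sc.png',cv2.resize(s[200:400,220:450],None,fx=2.9,fy=2.9,interpolation=cv2.INTER_CUBIC))
for n,uv,z in [('knobtop',(253,282),.062),('spare',(380,175),.018),('lid',(245,227),.067),('traycent',(408,256),.006)]: print(n,onz('top',uv,z))
for p in [(130,388),(640,390),(132,27),(328,125),(640,160),(525,225),(590,210),(625,350),(560,360)]: print(p,onz('top',p,0),onz('top',p,.1))
print(tri((246,238),(253,282)))
print(-cam('top')[1].T@cam('top')[2],-cam('side')[1].T@cam('side')[2])
E
```

```text
[-63.2381 424.0526] [103.8053  93.5961]
[[ 0.9074 -0.001   0.4203]
 [-0.4203 -0.0014  0.9074]
 [-0.0003 -1.     -0.0016]]
knobtop [0.4632 0.1429 0.062 ]
spare [ 0.6617 -0.0904  0.018 ]
lid [0.5604 0.1564 0.067 ]
traycent [ 0.5096 -0.1394  0.006 ]
(130, 388) [0.2764 0.3751 0.    ] [0.289  0.3429 0.1   ]
(640, 390) [ 0.2596 -0.5526  0.    ] [ 0.2738 -0.5005  0.1   ]
(132, 27) [0.9723 0.389  0.    ] [0.9217 0.3555 0.1   ]
(328, 125) [0.7658 0.0052 0.    ] [0.734  0.0066 0.1   ]
(640, 160) [ 0.6867 -0.5885  0.    ] [ 0.6621 -0.5331  0.1   ]
(525, 225) [ 0.5652 -0.3623  0.    ] [ 0.5516 -0.3274  0.1   ]
(590, 210) [ 0.5918 -0.4864  0.    ] [ 0.5758 -0.4403  0.1   ]
(625, 350) [ 0.3313 -0.5312  0.    ] [ 0.339 -0.481  0.1  ]
(560, 360) [ 0.3151 -0.4113  0.    ] [ 0.3242 -0.372   0.1   ]
(array([0.4637, 0.1425, 0.0645]), np.float64(0.0013395710065324965))
[0.4158 0.0211 1.1003] [ 0.3149 -0.7211  0.3834]
```

View pics/tc.png

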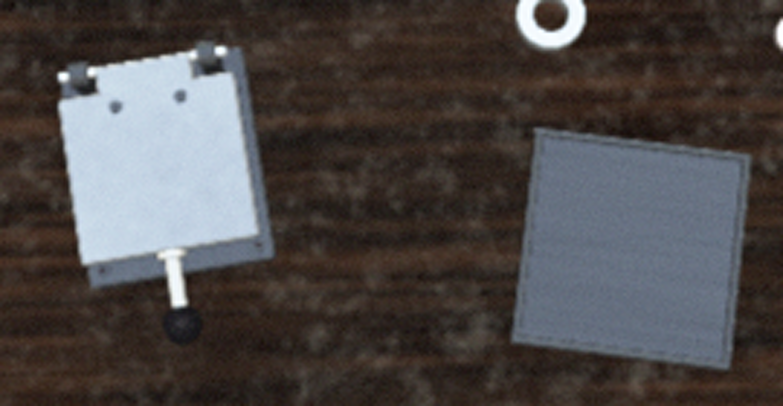

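View pics/sc.png

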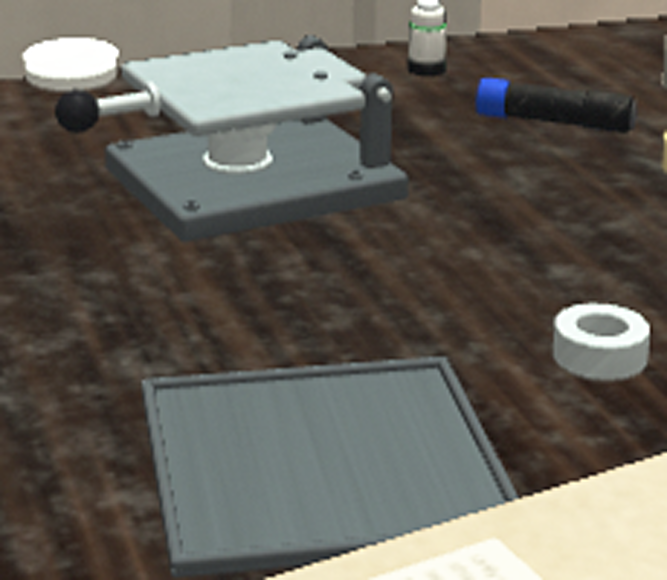

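```bash
python3 - <<'E'
from h import *
np.set_printoptions(precision=4,suppress=True)
c=lambda p:(190+p[0]/2.9-.33,170+p[1]/2.9-.33)
P=[onz('top',c(p),.067) for p in [(80,265),(258,237),(232,72),(60,102)]]
print(np.array(P)); 
e=[P[0]-P[1],P[2]-P[1],P[3]-P[0]]
print([np.linalg.norm(x) for x in e],'yaws',np.arctan2(-e[0][0],e[0][1]),[np.arctan2(x[1],x[0]) for x in e[1:]])
k=onz('top',c((182,325)),.062); h1=onz('top',c((78,77)),.062);h2=onz('top',c((208,56)),.062);print('knob',k,'hinge',h1,h2)
hm=(h1+h2)/2; print('hingemid',hm,np.linalg.norm((hm-k)[:2]),np.arctan2(*(hm-k)[[1,0]]))
yaw=np.arctan2(*(hm-k)[[1,0]]); ex=np.array([np.cos(yaw),np.sin(yaw)])
print('knob-based ring', k[:2]+ex*(163-68)/1000,'hinge',k[:2]+ex*.163)
T=[onz('top',c(p),.008) for p in [(537,129),(750,155),(730,368),(513,342)]]
print('tray',np.mean(T,0),[np.linalg.norm(T[i]-T[i-1]) for i in range(4)],T)
E
```

```text
[[0.5007 0.2053 0.067 ]
 [0.516  0.0971 0.067 ]
 [0.6183 0.1124 0.067 ]
 [0.6012 0.2182 0.067 ]]
[np.float64(0.10926630390297774), np.float64(0.10336157394679191), np.float64(0.10140303199636339)] yaws 0.1411052965551172 [np.float64(0.1490731203476391), np.float64(0.12839310104410817)]
knob [0.4636 0.1439 0.062 ] hinge [0.6177 0.2082 0.062 ] [0.6296 0.1277 0.062 ]
hingemid [0.6236 0.1679 0.062 ] 0.16176923681784494 0.14893736662080884
knob-based ring [0.5576 0.158 ] hinge [0.6248 0.1681]
tray [ 0.5111 -0.1387  0.008 ] [np.float64(0.13834584613507273), np.float64(0.13822245646251438), np.float64(0.13765953621338894), np.float64(0.1385839951921296)] [array([ 0.5891, -0.0796,  0.008 ]), array([ 0.5699, -0.2165,  0.008 ]), array([ 0.4335, -0.1979,  0.008 ]), array([ 0.4521, -0.0606,  0.008 ])]
```

play_rows(
  series=[
    [1,0.3,0,-0.249,0,0,0],
    [1,0.3,0,-0.249,0,0,0],
    [1,0.3,0,-0.249,0,0,0],
    [1,0.3,0,-0.249,0,0,0],
    [1,0.3,0,-0.249,0,0,0],
    [1,0.3,0,-0.249,0,0,0],
    [1,0.3,0,-0.249,0,0,0],
    [1,0.3,0,-0.249,0,0,0],
    [1,0.3,0,-0.249,0,0,0],
    [1,0.3,0,-0.249,0,0,0],
    [1,0.3,0,-0.249,0,0,0],
    [1,0.3,0,-0.249,0,0,0],
  ],
  grip_force=12,
)

```text
time: 1.15
position: [0.464, 0.1428, 0.2475]
tool_rot: [-0.691, 0.152, -0.152, 0.691]
ft_force: [0.5, 0.8, 0.8]
grip_width: 0.0868
```

play_rows(
  series=[
    [1,0,0,0,0,-0.0367,0],
    [1,0,0,0,0,-0.0367,0],
    [1,0,0,0,0,-0.0367,0],
    [1,0,0,0,0,-0.0367,0],
    [1,0,0,0,0,-0.0367,0],
    [1,0,0,0,0,0,0],
    [1,0,0,0,0,0,0],
  ],
)

```text
time: 1.73
position: [0.4636, 0.1447, 0.2474]
tool_rot: [-0.705, -0.049, 0.049, 0.705]
ft_force: [0.4, 0.2, 0.3]
grip_width: 0.0877
```

```bash
cat > st.py <<'E'
from h import *
np.set_printoptions(precision=4,suppress=True)
t,p,Rm,o=state(); print(t,p,'F',o['ft_force'],'w',o['grip_width'],'q',o['q']); print(Rm)
def tool(target): print('d_tool/100mm',Rm.T@(np.array(target)-p)*10)
E
python3 - <<'E'
from st import *
tool([.4636,.1434,.068])
E
```

```text
1.7333 [0.4636 0.1447 0.2474] F [0.4028 0.1605 0.3014] w 0.0877323607165466 q [ 0.0719  0.3413  1.7737  0.0001  1.027  -1.6387]
[[ 0.9903 -0.0004 -0.1392]
 [ 0.1392  0.0001  0.9903]
 [-0.0004 -1.      0.0001]]
d_tool/100mm [-0.0007  1.7941 -0.0129]
```

play_rows(
  series=[
    [1,0,0.3,0,0,0,0],
    [1,0,0.3,0,0,0,0],
    [1,0,0.3,0,0,0,0],
    [1,0,0.3,0,0,0,0],
    [1,0,0.3,0,0,0,0],
    [1,0,0.29,0,0,0,0],
    [1,0,0,0,0,0,0],
  ],
)

```text
time: 2.32
position: [0.4607, 0.1444, 0.0641]
tool_rot: [0.705, 0.046, -0.053, -0.705]
ft_force: [-0.4, -0.6, 0.6]
grip_width: 0.0871
```

```bash
python3 - <<'E'
from st import *
cv2.imwrite('pics/side1.png',eyes.camera('side')[:,:,::-1]);s=cv2.imread('pics/side1.png')
cv2.imwrite('pics/side1c.png',cv2.resize(s[120:300,160:400],None,fx=3,fy=3))
cv2.imwrite('pics/top1.png',eyes.camera('top')[:,:,::-1])
E
```

```text
2.3167 [0.4607 0.1444 0.0641] F [-0.4437 -0.6117  0.6223] w 0.08712868456328107 q [ 0.0717  0.6638  1.9204  0.      0.5674 -1.6391]
[[ 0.9902 -0.01   -0.1395]
 [ 0.1395 -0.0007  0.9902]
 [-0.01   -0.9999  0.0007]]
```

View pics/side1c.png

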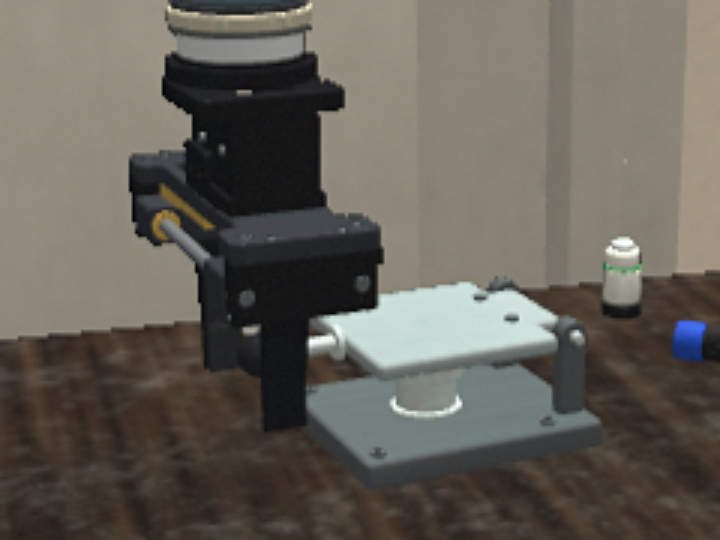

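View pics/top1.png

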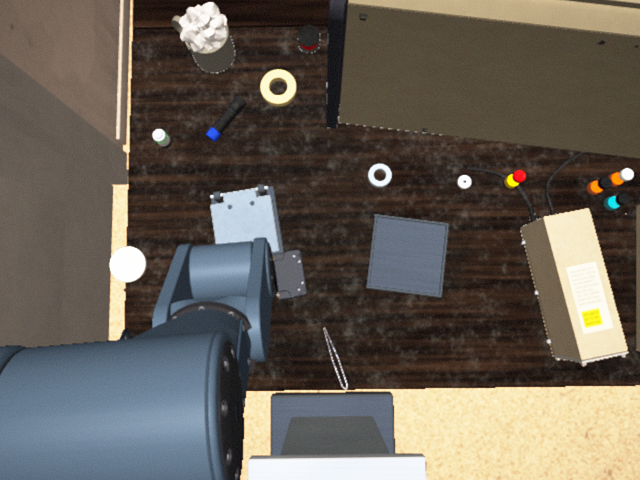

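The knob is between the fingers in the side view (about (250,345) in the crop). I'll close on it.

play_rows(
  series=[
    [0.1,0,0,0,0,0,0],
    [0.1,0,0,0,0,0,0],
    [0.1,0,0,0,0,0,0],
    [0.1,0,0,0,0,0,0],
    [0.1,0,0,0,0,0,0],
    [0.1,0,0,0,0,0,0],
    [0.1,0,0,0,0,0,0],
  ],
  grip_force=12,
)

```text
time: 3.0
position: [0.4639, 0.1447, 0.0689]
tool_rot: [0.705, 0.051, -0.05, -0.705]
ft_force: [0.2, 0.1, -0.2]
grip_width: 0.0482
```

```bash
python3 - <<'E'
from st import *
# arc plan: fixed grasp offset p - knob; steps in tool x (fixture x) and y(down)
p0=p.copy(); off=p0-np.array([.4636,.1434,.062])
th=np.linspace(0,1.9,25); L=.163
x=L*(1-np.cos(th)); z=L*np.sin(th)
for i in range(24): print([round((x[i+1]-x[i])*10,3), round(-(z[i+1]-z[i])*10,3)],end=' ')
print(off)
E
```

```text
3.0 [0.4639 0.1447 0.0689] F [ 0.1591  0.1077 -0.2408] w 0.048152852234017385 q [ 0.0719  0.6542  1.9181 -0.      0.5686 -1.6415]
[[ 0.9898  0.0007 -0.1421]
 [ 0.1421  0.      0.9898]
 [ 0.0007 -1.     -0.0001]]
[np.float64(0.005), np.float64(-0.129)] [np.float64(0.015), np.float64(-0.128)] [np.float64(0.025), np.float64(-0.126)] [np.float64(0.035), np.float64(-0.124)] [np.float64(0.045), np.float64(-0.121)] [np.float64(0.054), np.float64(-0.117)] [np.float64(0.063), np.float64(-0.112)] [np.float64(0.072), np.float64(-0.107)] [np.float64(0.08), np.float64(-0.101)] [np.float64(0.088), np.float64(-0.094)] [np.float64(0.095), np.float64(-0.087)] [np.float64(0.102), np.float64(-0.079)] [np.float64(0.108), np.float64(-0.071)] [np.float64(0.113), np.float64(-0.062)] [np.float64(0.118), np.float64(-0.053)] [np.float64(0.121), np.float64(-0.043)] [np.float64(0.125), np.float64(-0.034)] [np.float64(0.127), np.float64(-0.024)] [np.float64(0.128), np.float64(-0.014)] [np.float64(0.129), np.float64(-0.003)] [np.float64(0.129), np.float64(0.007)] [np.float64(0.128), np.float64(0.017)] [np.float64(0.126), np.float64(0.027)] [np.float64(0.124), np.float64(0.037)] [0.0003 0.0013 0.0069]
```

Still closing; continue.

play_rows(
  series=[
    [0.1,0,0,0,0,0,0],
    [0.1,0,0,0,0,0,0],
    [0.1,0,0,0,0,0,0],
    [0.1,0,0,0,0,0,0],
    [0.1,0,0,0,0,0,0],
    [0.1,0,0,0,0,0,0],
    [0.1,0,0,0,0,0,0],
    [0.1,0,0,0,0,0,0],
  ],
)

```text
time: 3.67
position: [0.4638, 0.1435, 0.0684]
tool_rot: [0.706, 0.051, -0.051, -0.705]
ft_force: [0.4, -7.9, -0.5]
grip_width: 0.0227
```

play_rows(
  series=[
    [0.1,0.005,-0.129,-0.012,0,0,0],
    [0.1,0.015,-0.128,0,0,0,0],
    [0.1,0.025,-0.126,0,0,0,0],
    [0.1,0.035,-0.124,0,0,0,0],
    [0.1,0.045,-0.121,0,0,0,0],
    [0.1,0.054,-0.117,0,0,0,0],
    [0.1,0.063,-0.112,0,0,0,0],
    [0.1,0.072,-0.107,0,0,0,0],
    [0.1,0,0,0,0,0,0],
  ],
)

```text
time: 4.42
position: [0.4959, 0.1481, 0.1664]
tool_rot: [-0.705, -0.051, 0.05, 0.705]
ft_force: [-1.1, 0.5, 0.4]
grip_width: 0.0227
```

```bash
python3 - <<'E'
from st import *
cv2.imwrite('pics/side2.png',eyes.camera('side')[:,:,::-1])
E
```

```text
4.4167 [0.4959 0.1481 0.1664] F [-1.1337  0.5448  0.379 ] w 0.02266051639089798 q [ 0.074   0.5029  1.7809  0.0001  0.8562 -1.6396]
[[ 0.9898  0.0016 -0.1422]
 [ 0.1422  0.0002  0.9898]
 [ 0.0016 -1.     -0.0001]]
```

View pics/side2.png

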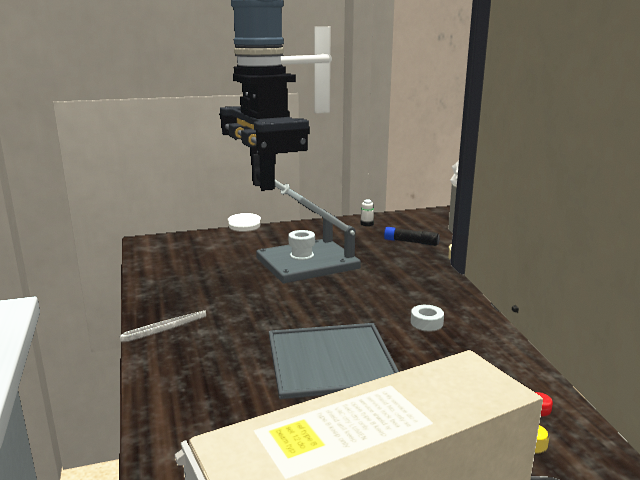

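The lid follows, with the knob at ~(265,180) and the ring visible at (302,243). Forces are tiny, so I'll continue the arc.

play_rows(
  series=[
    [0.1,0.08,-0.101,0,0,0,0],
    [0.1,0.088,-0.094,0,0,0,0],
    [0.1,0.095,-0.087,0,0,0,0],
    [0.1,0.102,-0.079,0,0,0,0],
    [0.1,0.108,-0.071,0,0,0,0],
    [0.1,0.113,-0.062,0,0,0,0],
    [0.1,0.118,-0.053,0,0,0,0],
    [0.1,0.121,-0.043,0,0,0,0],
    [0.1,0,0,0,0,0,0],
  ],
)

```text
time: 5.22
position: [0.5785, 0.1605, 0.2244]
tool_rot: [-0.705, -0.051, 0.049, 0.706]
ft_force: [-2.4, 1.4, 5.5]
grip_width: 0.023
```

play_rows(
  series=[
    [0.1,0.125,-0.034,0,0,0,0],
    [0.1,0.127,-0.024,0,0,0,0],
    [0.1,0.128,-0.014,0,0,0,0],
    [0.1,0.129,-0.003,0,0,0,0],
    [0.1,0.129,0.007,0,0,0,0],
    [0.1,0.128,0.017,0,0,0,0],
    [0.1,0.126,0.027,0,0,0,0],
    [0.1,0,0,0,0,0,0],
  ],
)

```text
time: 5.88
position: [0.667, 0.1738, 0.2256]
tool_rot: [-0.704, -0.052, 0.049, 0.706]
ft_force: [1.6, 3.3, 6.0]
grip_width: 0.0229
```

```bash
python3 - <<'E'
from st import *
cv2.imwrite('pics/side3.png',eyes.camera('side')[:,:,::-1])
E
```

```text
5.8833 [0.667  0.1738 0.2256] F [1.5651 3.2795 5.9852] w 0.0229443028968061 q [ 0.0921  0.637   1.2818  0.0029  1.2189 -1.6222]
[[ 0.9899  0.0036 -0.142 ]
 [ 0.142   0.0031  0.9899]
 [ 0.004  -1.      0.0025]]
```

View pics/side3.png

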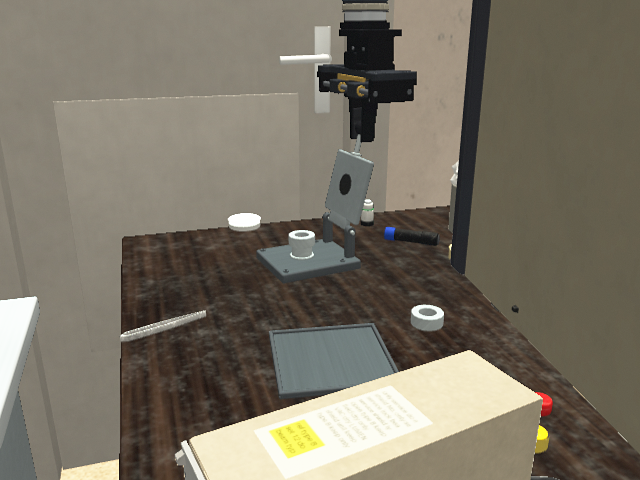

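The lid leans back past vertical (~1.82 rad), with the knob at ~(358,137). I'll release it and rise.

play_rows(
  series=[
    [1,0,0,0,0,0,0],
    [1,0,0,0,0,0,0],
    [1,0,0,0,0,0,0],
    [1,0,0,0,0,0,0],
    [1,0,0,0,0,0,0],
    [1,0,0,0,0,0,0],
    [1,0,0,0,0,0,0],
    [1,0,-0.2,0,0,0,0],
    [1,0,-0.3,0,0,0,0],
    [1,0,-0.2,0,0,0,0],
  ],
)

```text
time: 6.77
position: [0.6653, 0.1723, 0.298]
tool_rot: [0.705, 0.051, -0.05, -0.705]
ft_force: [0.6, 0.2, 0.7]
grip_width: 0.0813
```

play_rows(
  series=[
    [1,-0.38,0,0,0,0,0],
    [1,-0.38,0,0,0,0,0],
    [1,-0.38,0,0,0,0,0],
    [1,-0.38,0,0,0,0,0],
    [1,-0.38,0,0,0,0,0],
    [1,0,0,0,0,0,0],
    [1,0,0,0,0,0,0],
  ],
)

```text
time: 7.35
position: [0.4742, 0.1452, 0.2965]
tool_rot: [0.705, 0.05, -0.051, -0.705]
ft_force: [1.4, 1.1, -0.4]
grip_width: 0.0872
```

```bash
python3 - <<'E'
from st import *
for n in ('side','top','wrist'): cv2.imwrite(f'pics/{n}4.png',eyes.camera(n)[:,:,::-1])
s=cv2.imread('pics/side4.png');cv2.imwrite('pics/side4c.png',cv2.resize(s[120:300,200:440],None,fx=3,fy=3,interpolation=cv2.INTER_CUBIC))
s=cv2.imread('pics/top4.png');cv2.imwrite('pics/top4c.png',cv2.resize(s[160:310,180:330],None,fx=4,fy=4,interpolation=cv2.INTER_CUBIC))
E
```

```text
7.35 [0.4742 0.1452 0.2965] F [ 1.4301  1.1    -0.4141] w 0.0871757503159028 q [ 0.0715  0.2925  1.6867 -0.0001  1.1638 -1.6422]
[[ 0.9898 -0.0014 -0.1425]
 [ 0.1425 -0.0002  0.9898]
 [-0.0014 -1.     -0.    ]]
```

View pics/side4c.png

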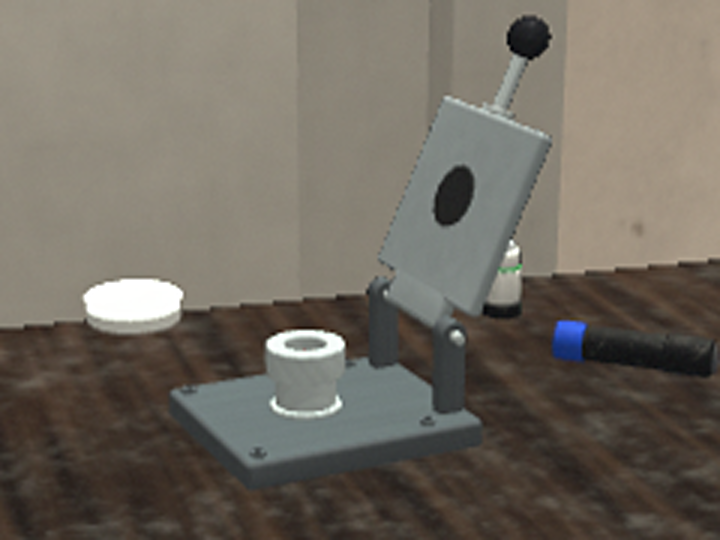

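View pics/top4c.png

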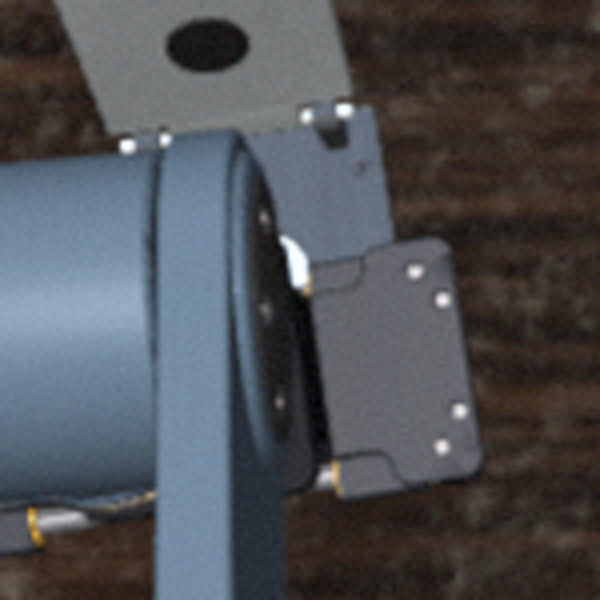

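View pics/wrist4.png

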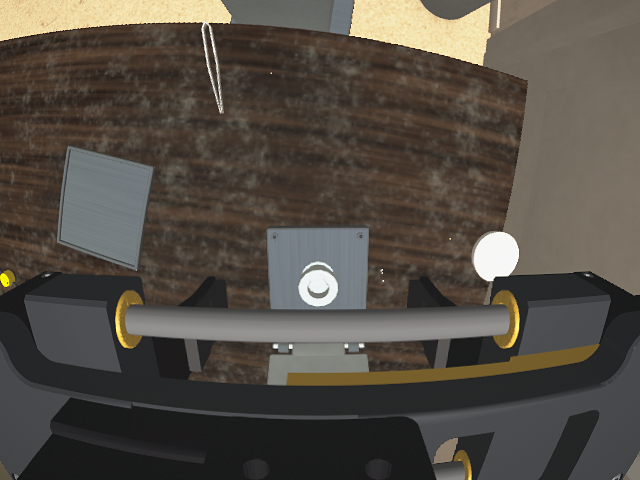

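The lid rests open on its stop. The ring sits on its pedestal at side px ~(302,234) and wrist px ~(318,284). I'll measure it from both.

```bash
python3 - <<'E'
from st import *
# side: bright ring top ellipse
print('side ring top',onz('side',(200+306/3-.33,120+346/3-.33),.054))
w=cv2.imread('pics/wrist4.png'); m=(cv2.cvtColor(w,cv2.COLOR_BGR2GRAY)>215).astype(np.uint8)
m[:, :280]=0; m[:,360:]=0; m[:255]=0; m[312:]=0
cv2.imwrite('pics/w4c.png',cv2.resize(w[245:315,270:370],None,fx=7,fy=7,interpolation=cv2.INTER_CUBIC))
p_=eyes.camera_params('wrist'); K=p_['K'];Rc=R.from_rotvec(p_['rvec']).as_matrix(); o=-Rc.T@p_['tvec']
def wr(uv,z):
    a=(np.array(uv)-K[:2,2])/K[0,0]; r=np.linalg.norm(a); d=Rc.T@np.r_[np.sin(r)*a/r,np.cos(r)]; return o+d*(z-o[2])/d[2]
for c in cv2.findContours(m,0,2)[0]:
    if cv2.contourArea(c)>100:
        (x,y),a,_=cv2.fitEllipse(c); print(x,y,a,cv2.boundingRect(c))
        print(wr((x,y),.054), wr((318.5,287),.054))
tool([.5575,.1577,.063])
E
```

```text
7.5 [0.4787 0.1454 0.297 ] F [ 1.0841  0.2771 -0.5303] w 0.08684983105809604 q [ 0.0712  0.2965  1.6788 -0.0001  1.1634 -1.6422]
[[ 0.9898  0.0029 -0.1422]
 [ 0.1422  0.0001  0.9898]
 [ 0.0029 -1.     -0.0003]]
side ring top [0.5597 0.1586 0.054 ]
317.8855285644531 287.8562927246094 (35.110713958740234, 37.638580322265625) (299, 270, 39, 36)
[0.5583 0.1583 0.054 ] [0.5572 0.1589 0.054 ]
d_tool/100mm [0.7913 2.3426 0.0106]
```

View pics/w4c.png

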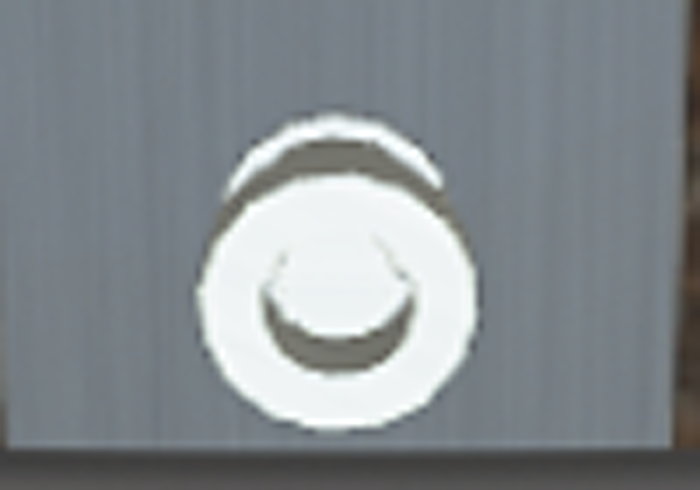

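play_rows(
  series=[
    [1,0.266,0,0.003,0,0,0],
    [1,0.266,0,0.003,0,0,0],
    [1,0.265,0,0.004,0,0,0],
    [1,0,0.35,0,0,0,0],
    [1,0,0.35,0,0,0,0],
    [1,0,0.35,0,0,0,0],
    [1,0,0.35,0,0,0,0],
    [1,0,0.35,0,0,0,0],
    [1,0,0.35,0,0,0,0],
    [1,0,0.1,0,0,0,0],
    [1,0,0,0,0,0,0],
    [1,0,0,0,0,0,0],
  ],
)

```text
time: 8.5
position: [0.557, 0.1577, 0.0764]
tool_rot: [0.705, 0.051, -0.05, -0.705]
ft_force: [-0.1, 0.6, 1.3]
grip_width: 0.0871
```

```bash
python3 - <<'E'
from st import *
tool([.558,.1582,.063])
cv2.imwrite('pics/side5.png',eyes.camera('side')[:,:,::-1]);s=cv2.imread('pics/side5.png')
cv2.imwrite('pics/side5c.png',cv2.resize(s[120:300,200:440],None,fx=3,fy=3,interpolation=cv2.INTER_CUBIC))
E
```

```text
8.5 [0.557  0.1577 0.0764] F [-0.1123  0.5642  1.3492] w 0.08711927464949609 q [ 0.083   0.7092  1.6783 -0.0001  0.7535 -1.6304]
[[ 0.9898  0.0007 -0.1421]
 [ 0.1421  0.      0.9898]
 [ 0.0007 -1.     -0.0001]]
d_tool/100mm [0.011  0.1335 0.0033]
```

View pics/side5c.png

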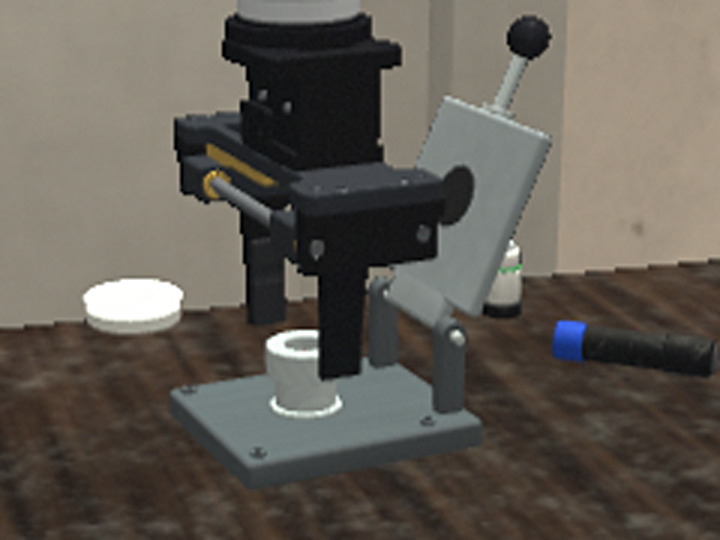

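The fingers straddle the ring; 13 mm more down, then close.

play_rows(
  series=[
    [1,0.01,0.134,0.003,0,0,0],
    [1,0,0,0,0,0,0],
    [0.2,0,0,0,0,0,0],
    [0.2,0,0,0,0,0,0],
    [0.2,0,0,0,0,0,0],
    [0.2,0,0,0,0,0,0],
    [0.2,0,0,0,0,0,0],
    [0.2,0,0,0,0,0,0],
    [0.2,0,0,0,0,0,0],
    [0.2,0,0,0,0,0,0],
    [0.2,0,0,0,0,0,0],
    [0.2,0,0,0,0,0,0],
  ],
  grip_force=25,
)

```text
time: 9.55
position: [0.5566, 0.1581, 0.063]
tool_rot: [0.705, 0.05, -0.05, -0.705]
ft_force: [0.7, -0.3, 0.5]
grip_width: 0.0432
```

play_rows(
  series=[
    [0.2,0,0,0,0,0,0],
    [0.2,0,0,0,0,0,0],
    [0.2,0,0,0,0,0,0],
  ],
)

```text
time: 9.8
position: [0.5566, 0.1581, 0.063]
tool_rot: [0.705, 0.05, -0.05, -0.705]
ft_force: [-0.6, -0.1, 0.7]
grip_width: 0.0433
```

play_rows(
  series=[
    [0.2,0,-0.1,0,0,0,0],
    [0.2,0,-0.1,0,0,0,0],
    [0.2,0,-0.2,0,0,0,0],
    [0.2,0,-0.2,0,0,0,0],
    [0.2,0,-0.2,0,0,0,0],
    [0.2,0,-0.2,0,0,0,0],
    [0.2,0,0,0,0,0,0],
    [0.2,0,0,0,0,0,0],
    [0.2,0,0,0,0,0,0],
  ],
)

```text
time: 10.55
position: [0.556, 0.1581, 0.1629]
tool_rot: [0.705, 0.05, -0.051, -0.705]
ft_force: [-0.7, -0.2, -0.6]
grip_width: 0.043
```

```bash
python3 - <<'E'
from st import *
tool([.511,-.1387,p[2]])
cv2.imwrite('pics/side6.png',eyes.camera('side')[:,:,::-1]);s=cv2.imread('pics/side6.png')
cv2.imwrite('pics/side6c.png',cv2.resize(s[60:260,200:440],None,fx=3,fy=3,interpolation=cv2.INTER_CUBIC))
E
```

```text
10.55 [0.556  0.1581 0.1629] F [-0.6609 -0.2286 -0.617 ] w 0.04296317173999733 q [ 0.0838  0.5752  1.6308  0.      0.9361 -1.6298]
[[ 0.9898 -0.0006 -0.1423]
 [ 0.1423 -0.      0.9898]
 [-0.0006 -1.      0.    ]]
d_tool/100mm [-0.8678  0.0004 -2.8736]
```

View pics/side6c.png

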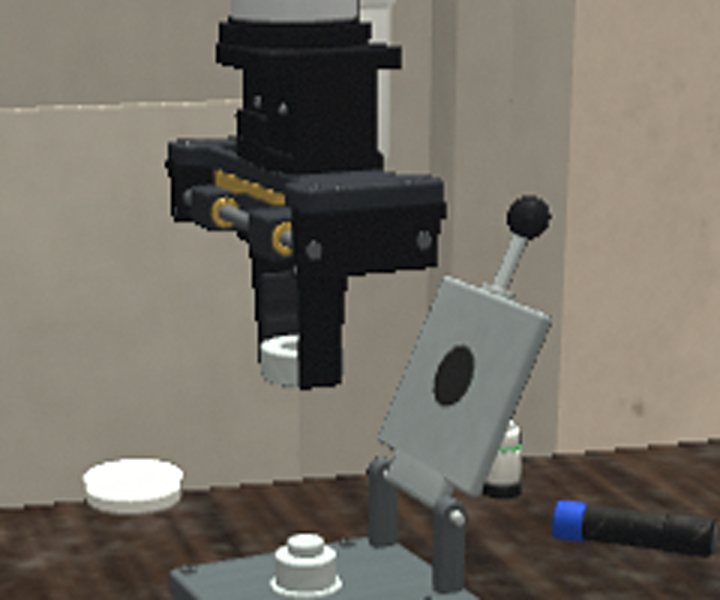

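The ring hangs level in the jaws at ~(285,360) in the crop, clear of the boss. I'll move it over the tray.

play_rows(
  series=[
    [0.2,-0.096,0,-0.319,0,0,0],
    [0.2,-0.096,0,-0.319,0,0,0],
    [0.2,-0.096,0,-0.319,0,0,0],
    [0.2,-0.096,0,-0.319,0,0,0],
    [0.2,-0.096,0,-0.319,0,0,0],
    [0.2,-0.096,0,-0.319,0,0,0],
    [0.2,-0.096,0,-0.319,0,0,0],
    [0.2,-0.096,0,-0.319,0,0,0],
    [0.2,-0.096,0,-0.319,0,0,0],
    [0.2,0,0,0,0,0,0],
    [0.2,0,0,0,0,0,0],
  ],
)

```text
time: 11.52
position: [0.5111, -0.1399, 0.1618]
tool_rot: [-0.705, -0.048, 0.05, 0.706]
ft_force: [0.4, -0.8, -1.2]
grip_width: 0.0433
```

play_rows(
  series=[
    [0.2,0,0.3,0,0,0,0],
    [0.2,0,0.3,0,0,0,0],
    [0.2,0,0.3,0,0,0,0],
    [0.2,0,0.2,0,0,0,0],
    [0.2,0,0.05,0,0,0,0],
    [0.2,0,0,0,0,0,0],
    [0.2,0,0,0,0,0,0],
  ],
)

```text
time: 12.1
position: [0.512, -0.1376, 0.048]
tool_rot: [-0.705, -0.051, 0.051, 0.705]
ft_force: [-0.1, -0.1, -1.1]
grip_width: 0.0434
```

```bash
python3 - <<'E'
from st import *
tool([.511,-.1387,.032])
cv2.imwrite('pics/side7.png',eyes.camera('side')[:,:,::-1]);s=cv2.imread('pics/side7.png')
cv2.imwrite('pics/side7c.png',cv2.resize(s[220:420,220:460],None,fx=3,fy=3,interpolation=cv2.INTER_CUBIC))
E
```

```text
12.1 [ 0.512  -0.1376  0.048 ] F [-0.1499 -0.1121 -1.0595] w 0.04335039006543521 q [-0.4734  0.7225  1.812   0.0002  0.6076 -2.1882]
[[ 0.9897 -0.0005 -0.1433]
 [ 0.1433  0.0003  0.9897]
 [-0.0004 -1.      0.0004]]
d_tool/100mm [-0.0116  0.1602 -0.0099]
```

View pics/side7c.png

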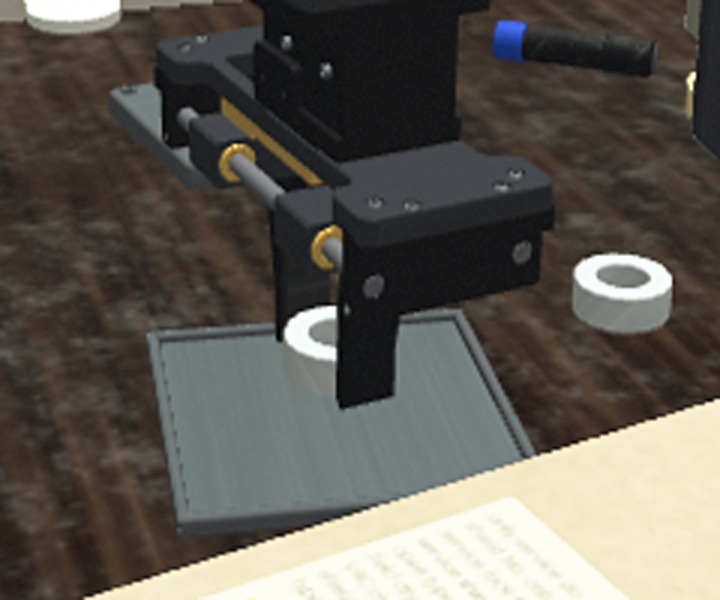

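play_rows(
  series=[
    [0.2,-0.01,0.06,0,0,0,0],
    [0.2,0,0.04,0,0,0,0],
    [0.2,0,0.03,0,0,0,0],
    [0.2,0,0.025,0,0,0,0],
    [0.2,0,0,0,0,0,0],
    [0.2,0,0,0,0,0,0],
  ],
)

```text
time: 12.65
position: [0.5108, -0.1385, 0.0324]
tool_rot: [-0.705, -0.05, 0.05, 0.705]
ft_force: [0.1, 0.6, -1.6]
grip_width: 0.0434
```

play_rows(
  series=[
    [0.2,0,0.01,0,0,0,0],
    [0.2,0,0.005,0,0,0,0],
    [0.2,0,0,0,0,0,0],
    [0.2,0,0,0,0,0,0],
  ],
)

```text
time: 12.98
position: [0.5109, -0.1386, 0.031]
tool_rot: [0.705, 0.05, -0.05, -0.705]
ft_force: [-0.0, -0.4, -0.7]
grip_width: 0.0433
```

play_rows(
  series=[
    [0.2,0,0.01,0,0,0,0],
    [0.2,0,0,0,0,0,0],
    [0.2,0,0,0,0,0,0],
  ],
)

```text
time: 13.23
position: [0.5109, -0.1386, 0.0309]
tool_rot: [0.705, 0.051, -0.05, -0.705]
ft_force: [-0.9, 0.8, 6.8]
grip_width: 0.0431
```

Contact with the floor (6.8 N). I'll release, rise and back off.

play_rows(
  series=[
    [0.7,0,0,0,0,0,0],
    [1,0,0,0,0,0,0],
    [1,0,0,0,0,0,0],
    [1,0,0,0,0,0,0],
    [1,0,0,0,0,0,0],
    [1,0,0,0,0,0,0],
    [1,0,-0.1,0,0,0,0],
    [1,0,-0.3,0,0,0,0],
    [1,0,-0.35,0,0,0,0],
    [1,0,-0.35,0,0,0,0],
    [1,0,-0.35,0,0,0,0],
    [1,0,-0.35,0,0,0,0],
  ],
)

```text
time: 14.23
position: [0.5103, -0.1382, 0.2122]
tool_rot: [-0.705, -0.05, 0.05, 0.705]
ft_force: [0.4, -0.1, -0.1]
grip_width: 0.0868
```

play_rows(
  series=[
    [1,-0.3,0,0,0,0,0],
    [1,-0.3,0,0,0,0,0],
    [1,-0.3,0,0,0,0,0],
    [1,0,0,0,0,0,0],
    [1,0,0,0,0,0,0],
    [1,0,0,0,0,0,0],
  ],
)

```text
time: 14.73
position: [0.4226, -0.1518, 0.2107]
tool_rot: [0.706, 0.051, -0.049, -0.705]
ft_force: [0.3, 0.5, 0.3]
grip_width: 0.0874
```

```bash
python3 - <<'E'
from st import *
for n in ('side','top','wrist'): cv2.imwrite(f'pics/{n}8.png',eyes.camera(n)[:,:,::-1])
E
```

```text
14.7333 [ 0.4226 -0.1518  0.2107] F [0.3364 0.4644 0.2539] w 0.08735468654761387 q [-0.5947  0.3506  1.9012  0.0003  0.8872 -2.3078]
[[ 0.9899  0.0022 -0.1416]
 [ 0.1416 -0.0012  0.9899]
 [ 0.002  -1.     -0.0015]]
```

View pics/side8.png

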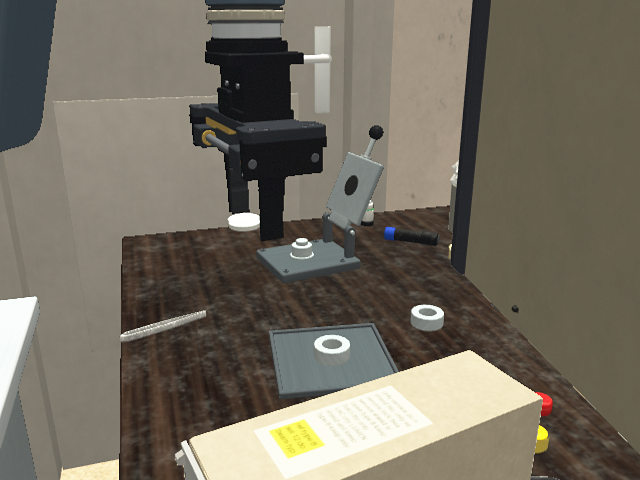

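View pics/top8.png

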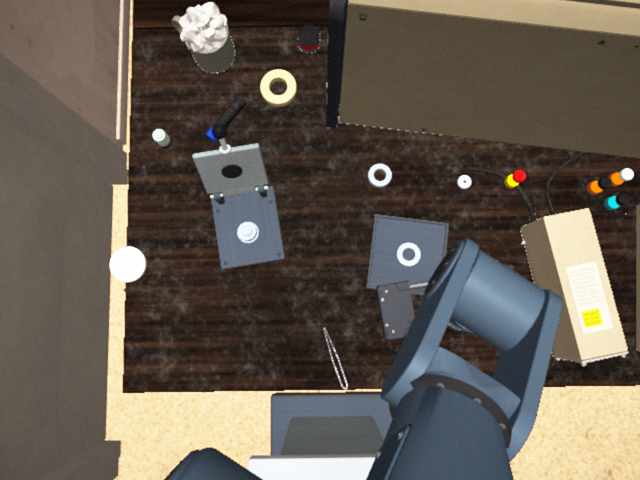

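The ring lies flat and centred in the tray (top px (409,254), side px (332,348)). The lid is open, the pedestal is empty, the spare ring hasn't moved, and the robot is clear of everything.

```bash
python3 - <<'E'
from h import *
print(onz('top',(409,254),.022), onz('side',(332,345),.022))
ticket.hand_in()
E
```

```text
[ 0.51184949 -0.13897506  0.022     ] [ 0.51345865 -0.13853839  0.022     ]
the job is handed in; nothing more can be done
```

I swung the lid open by its knob, released it at about 1.82 rad, and it fell back onto its stop. I then lifted the seal ring straight off its pedestal, set it in the tray and handed the job in at about 15 s of the 58 s allowed.

- **Ring:** the last pictures put it at about (0.512, -0.139) from the top view and (0.513, -0.139) from the side. That is within about 3 mm of the measured tray centre (0.511, -0.139), and it looks flat.
- **Lid and spare:** the lid is still leaning back open and the spare ring has not moved.
- **Robot:** the gripper is open and clear of everything. The highest force reading I saw was about 8 N, while gripping the knob.

No check failed or disagreed. I judged the final lid angle from the pictures and did not measure it.

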